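Gauge the vial-adapter blocks and sort out the tight ones

TASK

Only one of the three adapter blocks on the mat is bored to size: take the pin gauge from its stand and try it gently in their holes, never forcing it, until you find the block it goes into fully, down to its collar. Leave the gauge standing in that block on the mat, and put the other two, upright, into the reject tray. Do not disturb the other things on the bench.

Things in the scene. Friction and masses are not known exactly. Their poses are not given: they have to be found in the camera images.
- gauge: steel go gauge: a 16 mm pin, 26 mm long with a 1 mm chamfered tip, below a collar 26 mm wide and 6 mm high; above that a dark round handle 20 mm wide and 36 mm high (130 g). Origin: centre of the collar's underside, z up along the handle (tip at z = -26 mm, handle from 6 to 42 mm). It starts upright in the stand, its collar on the stand's top; gripped at 10 N it slips before much force builds
- block_a: one of three look-alike aluminium adapter blocks, 46 x 46 x 36 mm high, 170 g, loose on the mat. Origin: centre of its underside, z up, sides along x and y. Centred in its top: a 17.5 mm hole, 1 mm chamfer; a sleeve that stays in from 14 mm down. Only one (it changes; name and place do not tell) takes the gauge to its collar; in the two others the pin stops 14 mm deep, collar 12 mm up
- block_b: one of three look-alike aluminium adapter blocks, 46 x 46 x 36 mm high, 170 g, loose on the mat. Origin: centre of its underside, z up, sides along x and y. Centred in its top: a 17.5 mm hole, 1 mm chamfer; a sleeve that stays in from 14 mm down. Only one (it changes; name and place do not tell) takes the gauge to its collar; in the two others the pin stops 14 mm deep, collar 12 mm up
- block_c: one of three look-alike aluminium adapter blocks, 46 x 46 x 36 mm high, 170 g, loose on the mat. Origin: centre of its underside, z up, sides along x and y. Centred in its top: a 17.5 mm hole, 1 mm chamfer; a sleeve that stays in from 14 mm down. Only one (it changes; name and place do not tell) takes the gauge to its collar; in the two others the pin stops 14 mm deep, collar 12 mm up
- mat: fixed dark rubber mat, 170 mm (x) by 310 mm (y), 3 mm thick, on which the three blocks stand in a row along its y, about 100 mm apart. Origin: centre of its underside, on the bench. The sleeve in the blocks: 19 mm inside and up to 0.5 mm off centre in the right one, 12.5 mm in the two tight ones. Over 25 N down on a block counts as forcing
- stand: fixed grey plastic gauge stand, 70 x 70 mm, 36 mm high, with an 18 mm hole, 31 mm deep, in the middle of its top. Origin: centre of its underside; it stands to one side of the mat and the tray to the other, either way round
- tray: fixed grey plastic open reject tray, empty at first, 180 mm (x) by 130 mm (y), 22 mm high, walls and floor about 4 to 5 mm thick; it takes two blocks side by side along its x. Origin: centre of its underside
- jar: amber glass jar, 42 mm wide, 55 mm high; loose, a bystander, to be left alone. Origin: centre of its underside
- tub: white plastic tub with a blue cap, 48 mm wide, 50 mm high; loose, a bystander, to be left alone. Origin: centre of its underside
- spare_ring: loose steel ring, 32 mm outside, 14 mm high; loose, a bystander, to be left alone. Origin: centre of its underside
- wrench: steel wrench lying flat, 150 mm long; loose, a bystander, to be left alone. Origin: on its underside
- driver: screwdriver lying flat, 170 mm long; loose, a bystander, to be left alone. Origin: on its underside
Things that resemble listed ones, but are neither listed nor needed, are in the scene too. Leave any red look-alike of the block_c alone.

How it is judged:
On the way:
1. the gauge is fully down in one of the blocks, on the mat ((((horizontal distance between gauge and block_a below 0.004 m and z of gauge in the frame of block_a between 0.033 and 0.039 m and angle between gauge's own z axis and vertical below 0.08 rad) and (x of block_a in the frame of mat between -0.085 and 0.085 m and y of block_a in the frame of mat between -0.155 and 0.155 m and z of block_a in the frame of mat below 0.008 m and angle between block_a's own z axis and vertical below 0.1 rad)) or ((horizontal distance between gauge and block_b below 0.004 m and z of gauge in the frame of block_b between 0.033 and 0.039 m and angle between gauge's own z axis and vertical below 0.08 rad) and (x of block_b in the frame of mat between -0.085 and 0.085 m and y of block_b in the frame of mat between -0.155 and 0.155 m and z of block_b in the frame of mat below 0.008 m and angle between block_b's own z axis and vertical below 0.1 rad)) or ((horizontal distance between gauge and block_c below 0.004 m and z of gauge in the frame of block_c between 0.033 and 0.039 m and angle between gauge's own z axis and vertical below 0.08 rad) and (x of block_c in the frame of mat between -0.085 and 0.085 m and y of block_c in the frame of mat between -0.155 and 0.155 m and z of block_c in the frame of mat below 0.008 m and angle between block_c's own z axis and vertical below 0.1 rad)))), for 0.2 s.
At the end, for the whole second after the job is handed in: The gauge stands in one block with its collar down on the block's top (within 3 mm; centred within 4 mm, upright within 0.08 rad); that block stands flat on the mat; the other two stand flat on the tray's floor, wholly inside it (upright within 0.1 rad); all at rest ((((horizontal distance between gauge and block_a below 0.004 m and z of gauge in the frame of block_a between 0.033 and 0.039 m and angle between gauge's own z axis and vertical below 0.08 rad) and (x of block_a in the frame of mat between -0.085 and 0.085 m and y of block_a in the frame of mat between -0.155 and 0.155 m and z of block_a in the frame of mat below 0.008 m and angle between block_a's own z axis and vertical below 0.1 rad) and (x of block_b in the frame of tray between -0.075 and 0.075 m and y of block_b in the frame of tray between -0.05 and 0.05 m and z of block_b in the frame of tray below 0.012 m and angle between block_b's own z axis and vertical below 0.1 rad) and (x of block_c in the frame of tray between -0.075 and 0.075 m and y of block_c in the frame of tray between -0.05 and 0.05 m and z of block_c in the frame of tray below 0.012 m and angle between block_c's own z axis and vertical below 0.1 rad)) or ((horizontal distance between gauge and block_b below 0.004 m and z of gauge in the frame of block_b between 0.033 and 0.039 m and angle between gauge's own z axis and vertical below 0.08 rad) and (x of block_b in the frame of mat between -0.085 and 0.085 m and y of block_b in the frame of mat between -0.155 and 0.155 m and z of block_b in the frame of mat below 0.008 m and angle between block_b's own z axis and vertical below 0.1 rad) and (x of block_a in the frame of tray between -0.075 and 0.075 m and y of block_a in the frame of tray between -0.05 and 0.05 m and z of block_a in the frame of tray below 0.012 m and angle between block_a's own z axis and vertical below 0.1 rad) and (x of block_c in the frame of tray between -0.075 and 0.075 m and y of block_c in the frame of tray between -0.05 and 0.05 m and z of block_c in the frame of tray below 0.012 m and angle between block_c's own z axis and vertical below 0.1 rad)) or ((horizontal distance between gauge and block_c below 0.004 m and z of gauge in the frame of block_c between 0.033 and 0.039 m and angle between gauge's own z axis and vertical below 0.08 rad) and (x of block_c in the frame of mat between -0.085 and 0.085 m and y of block_c in the frame of mat between -0.155 and 0.155 m and z of block_c in the frame of mat below 0.008 m and angle between block_c's own z axis and vertical below 0.1 rad) and (x of block_a in the frame of tray between -0.075 and 0.075 m and y of block_a in the frame of tray between -0.05 and 0.05 m and z of block_a in the frame of tray below 0.012 m and angle between block_a's own z axis and vertical below 0.1 rad) and (x of block_b in the frame of tray between -0.075 and 0.075 m and y of block_b in the frame of tray between -0.05 and 0.05 m and z of block_b in the frame of tray below 0.012 m and angle between block_b's own z axis and vertical below 0.1 rad))) and linear speed of each of block_a, block_b, block_c, gauge below 0.02 m/s); the robot touches nothing.
It fails at once if a block is pressed onto the mat with more than 25 N (the gauge is forced) (contact force between any of block_a, block_b, block_c and mat above 25 N).
It fails at once if a bystander is moved by more than 40 mm (distance of any of jar, tub, spare_ring, wrench, driver from where it was at the start of the episode above 0.04 m).
It also fails if it takes over 72 s, if anything falls off the work surface, if the arm or the gripper's body presses on something with over 40 N, if the wrist force passes 120 N, or if a joint passes its speed limit or range.

ROBOT

A 6-joint arm with a two-finger parallel gripper is mounted at the origin on the work surface. World frame = base frame: x ahead of the robot, y to its left, z up, the work surface at z = 0. Lengths are in m, angles in rad, forces in N, time in s.
With the tool pointing down it reaches from about 0.25 to 0.8 m from the base axis. Payload 8.5 kg.
Tool frame: the origin (TCP) lies on the mounting face of the last link; the fingertips stand 173 mm ahead of it and the grasp point (between the pads) lies 155 mm ahead of it; z points along the fingers, y is the line along which they close (so a half turn about z gives the same grasp; the last joint's range is limited). The gripper opens to 85 mm and grips with 20 to 120 N. Pads are 22 mm wide; open, the fingers measure 114 mm over their backs; the gripper's body (76 mm by 85 mm) begins 54 mm behind the grasp point. The pads swing forward as they close: fully open they stand 13 mm farther back than shut.
Start: joints at [-1.247, 0.238, -0.013, 1.319, 0, 1.571], TCP at [0.167, -0.498, 0.405] pointing down, gripper open.
Joint ranges: [-2.66, 2.66], [-1.03, 1.9], [-1.14, 1.46], [-1.82, 2.27], [-1.45, 1.34], [-3.14, 3.14]. Speed limits (rad/s): [2.22, 2.22, 2.79, 3.14, 3.14, 3.14].

INTERFACE

Orientations are given as [roll, pitch, yaw] about the fixed x, y, z axes, in that order (R = Rz(yaw) Ry(pitch) Rx(roll)).
In Python, from station import manip gives the robot as it stands. The module is installed in compiled form; this text tells all that it offers.
- The arm moves only by the tool move_arm, never from a script. Its argument "deltas" is a list of rows, each an object of numbers: "x", "y", "z": the shift along the tool's x, y, z in mm; "yaw": the turn about the tool's z in degrees. A call has exactly 10 rows; each row is the pose to reach, as a shift and turn from the pose commanded when the call began, along the tool's axes at that moment; what a row does not reach only later rows make up. A row lasts 1/10 s, in which the tool goes at most 50 mm and 8.59 degrees, less where a joint would pass 70% of its speed; a pose out of reach is approached as far as the arm can. A call with a gripper value outside its range is refused whole. "claw" is the opening in per cent of the stroke, from 0 (shut) to 100 (fully open), set as the call begins (left out, the last holds). The fingers move at their own pace and stop on an object; the grip force is fixed at half the most. Time passes only in rows, so rows that repeat a pose let the fingers close, or fill a call up. It gives the time, the measured TCP pose, the force, the opening and the grip force at its end, in the units of the state.
- manip.state(): the state, without advancing time (a new reading comes with each control period).
- manip.grab_frame(name): name is "scene" or "top" or "wrist"; returns a dict with "frame" (400x640x3 uint8, blue, green, red), "K" (3x3 intrinsics, pixels), "extrinsics" (4x4, takes a point from camera to world coordinates). Camera axes: x right, y down, z forward; pixel columns grow to the right and rows downward; lengths in m; the calibration is good to about 2 mm. A picture is of the moment at which its call begins. There is no depth.
- manip.job_done(): hands the job in; it is judged then, once.
The state is a dict: "t": time; "joint_positions": joint angles; "qvel": joint speeds; "tau": joint torques, N m; "position": TCP position; "tool_rot": TCP orientation; "contact_force": force on the tool from outside, world axes, zero at the start; "ft_torque": the same for the moment, N m; "gripper_width": finger opening in m; "finger_force": force on a finger pad.
Only numpy, scipy, OpenCV 4.12 (cv2) and the standard library are available. Lean on these libraries where they do the work, as an engineer would, in place of code of your own. Each camera call takes 0.05 s, during which the arm holds its last target. There are 200 camera calls.

## Working session

There is one attempt and no reset: what is moved stays moved. The work goes in short steps, Python scripts to look and compute and a tool call to move; the robot and the scene stay as the last step left them, time stands still between calls to the robot, and variables do not carry over. Pictures are saved under pics/ and viewed, at most 10 in all, crops included, and the job is handed in when it is done.

Besides the shell and the picture viewer there is one more tool, called after "Request:" as name(argument=value, ...), one argument or row to a line, values as JSON. move_arm: Moves the arm, as the interface text tells. Its arguments: {"type":"object","properties":{"deltas":{"type":"array","items":{"type":"object","properties":{"x":{"type":"number"},"y":{"type":"number"},"z":{"type":"number"},"yaw":{"type":"number"}}}},"claw":{"type":"number"}},"required":["deltas"]}

```bash
mkdir -p pics
cat > h.py <<'E'
import numpy as np, cv2
from station import manip
def grab(n,save=None):
    f=manip.grab_frame(n)
    if save: cv2.imwrite('pics/'+save,f['frame'])
    return f
def ray(f,u,v,z):
    K=np.array(f['K']);T=np.array(f['extrinsics'])
    d=T[:3,:3]@np.linalg.solve(K,[u,v,1.]);o=T[:3,3]
    return o+d*(z-o[2])/d[2]
def proj(f,p):
    K=np.array(f['K']);T=np.array(f['extrinsics'])
    c=K@(T[:3,:3].T@(np.array(p)-T[:3,3]));return c[:2]/c[2]
def tri(f1,p1,f2,p2):
    A=[];b=[]
    P=[]
    for f,p in((f1,p1),(f2,p2)):
        T=np.array(f['extrinsics']);P.append(np.array(f['K'])@np.linalg.inv(T)[:3])
    X=cv2.triangulatePoints(P[0],P[1],np.array(p1,float).reshape(2,1),np.array(p2,float).reshape(2,1))
    return (X[:3]/X[3]).ravel()
E
python3 - <<'E'
from h import *
for n in('top','scene'):
    f=grab(n,n+'0.png');np.savez('pics/'+n+'0.npz',**f)
    print(n,np.round(f['K'],1).tolist(),np.round(f['extrinsics'],3).tolist())
s=manip.state();print(s)
E
```

```text
top [[425.5, 0.0, 318.8], [0.0, 425.5, 197.1], [0.0, 0.0, 1.0]] [[-0.002, -0.989, 0.149, 0.422], [-1.0, 0.003, 0.006, -0.006], [-0.007, -0.149, -0.989, 0.926], [0.0, 0.0, 0.0, 1.0]]
scene [[442.6, 0.0, 312.9], [0.0, 442.6, 191.1], [0.0, 0.0, 1.0]] [[0.568, 0.528, -0.631, 1.145], [0.823, -0.379, 0.424, -0.38], [-0.016, -0.76, -0.65, 0.634], [0.0, 0.0, 0.0, 1.0]]
{'t': 0.1, 'joint_positions': array([-1.24698654e+00,  2.38717877e-01, -1.41696326e-02,  1.31918570e+00,
       -2.10359466e-06,  1.57077462e+00]), 'qvel': array([ 0.00152738, -0.00030781,  0.00276856,  0.00046558, -0.00087615,
        0.00067225]), 'tau': array([-1.23664231e-04, -5.39723039e+01,  3.46997344e+01,  1.34844295e-02,
       -5.14344424e-05,  1.38162761e-05]), 'position': array([ 0.16699802, -0.49757717,  0.40414341]), 'tool_rot': array([-3.14031577e+00,  2.07587497e-06,  3.23831501e-01]), 'contact_force': array([0.63847854, 0.08162805, 0.0632626 ]), 'ft_torque': array([-0.02889305, -0.02387761, -0.02675519]), 'finger_force': 0.0, 'gripper_width': 0.0855464369041451}
```

View pics/top0.png

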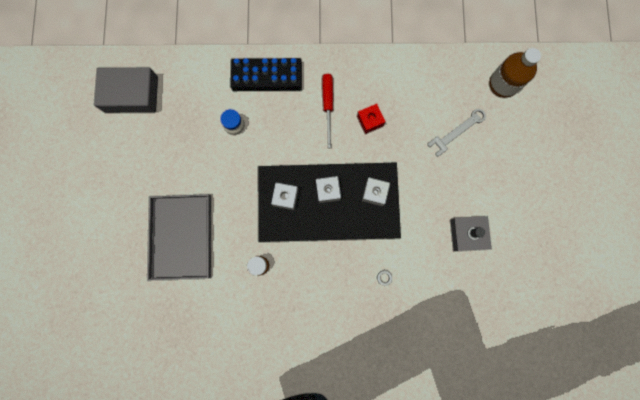

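View pics/scene0.png

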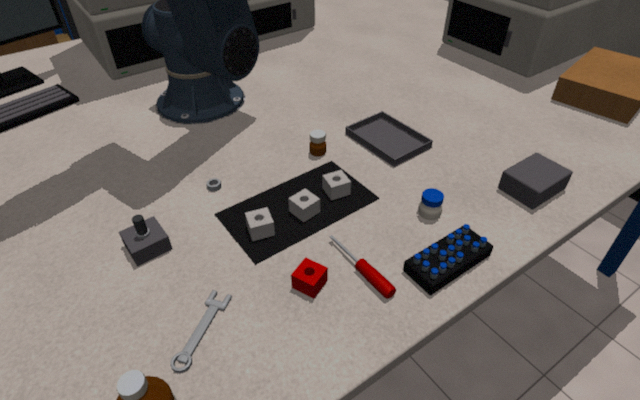

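The top view shows the stand and gauge at (471,233), the blocks at (285,196), (329,189) and (376,191), and the tray at (181,237). The scene view shows the same layout: holes near (259,218), (304,198) and (336,180), gauge handle top near (139,219). Next I measure these.

Run:
```python
from h import *
F={n:dict(np.load('pics/'+n+'0.npz')) for n in('top','scene')}
box={'top':[(285,196),(329,189),(376,191)],'scene':[(337,184),(304,204),(260,223)]}
H={}
for n in F:
    g=cv2.cvtColor(F[n]['frame'],6)
    H[n]=[]
    for (u,v) in box[n]:
        r=24; sub=g[v-r:v+r,u-r:u+r]
        m=(sub>130).astype(np.uint8) if n=='top' else (sub>120).astype(np.uint8)
        cs,h=cv2.findContours(m,cv2.RETR_CCOMP,cv2.CHAIN_APPROX_NONE)
        out=max((c for c,k in zip(cs,h[0]) if k[3]<0),key=cv2.contourArea)
        ho=[c for c,k in zip(cs,h[0]) if k[3]>=0]
        o=np.array([u-r,v-r])
        hc=max(ho,key=cv2.contourArea) if ho else None
        rect=cv2.minAreaRect(out)
        print(n,'out',np.add(rect[0],o).round(1),np.round(rect[1],1),round(rect[2],1),'hole',None if hc is None else (np.add(cv2.minEnclosingCircle(hc)[0],o).round(1),cv2.boundingRect(hc)[2:]))
        H[n].append(np.add(cv2.minEnclosingCircle(hc)[0],o) if hc is not None else np.array([u,v]))
for a,b in zip(H['top'],H['scene']):
    print('block hole',tri(F['top'],a,F['scene'],b).round(4),ray(F['top'],*a,.039).round(4))
f=F['top']
for nm,p,z in[('stand',(471,233),.036),('tray c',(181,237),.022),('tray tl',(149,195),.022),('tray br',(212,278),.022),('mat tl',(258,166),.003),('mat br',(400,238),.003)]:print(nm,ray(f,*p,z).round(3))
ims=[]
for n,(u,v) in(('top',(474,233)),('scene',(143,235))):
    ims.append(cv2.resize(F[n]['frame'][v-32:v+32,u-32:u+32],None,fx=6,fy=6,interpolation=cv2.INTER_CUBIC))
cv2.imwrite('pics/g.png',np.hstack(ims))
```

```text
top out [283.9 195. ] [21.8 22. ] 11.3 hole (array([283., 194.]), (9, 9))
top out [327.8 188.2] [21.7 21.7] 82.4 hole (array([327.3, 187.7]), (9, 9))
top out [376.1 190.4] [21.8 21.6] 14.0 hole (array([376., 189.]), (9, 6))
scene out [336.5 171. ] [22. 47.] 90.0 hole (array([336. , 178.5]), (11, 7))
scene out [303.7 198.3] [16.7 24.6] 58.0 hole (array([303.9, 198.5]), (11, 8))
scene out [258.7 217.2] [16.1 24.3] 75.1 hole (array([258.5, 217. ]), (12, 9))
block hole [0.5611 0.074  0.0386] [0.5619 0.0754 0.039 ]
block hole [ 0.5748 -0.0189  0.0389] [ 0.5751 -0.0182  0.039 ]
block hole [ 0.571  -0.1216  0.0414] [ 0.5719 -0.121   0.039 ]
stand [ 0.479 -0.317  0.036]
tray c [0.473 0.293 0.022]
tray tl [0.563 0.366 0.022]
tray br [0.387 0.224 0.022]
mat tl [0.631 0.135 0.003]
mat br [ 0.471 -0.175  0.003]
```

View pics/g.png

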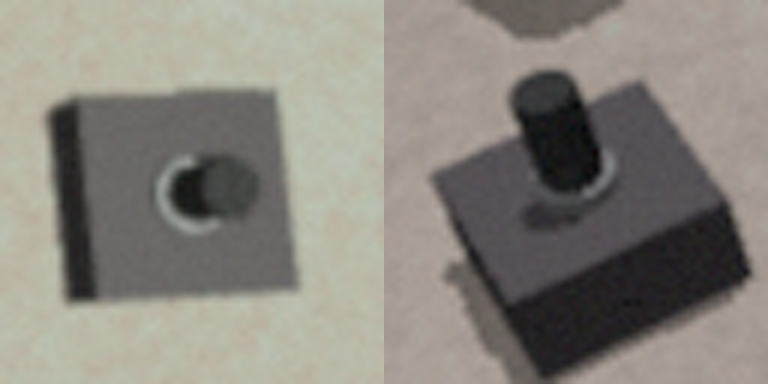

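The crop shows the handle top at about (480,232) in the top view and (138,218) in the scene view.

```bash
cat >> h.py <<'E'
def to(x,y,z,yaw=0.):
    s=manip.state();p=s['position'];w=s['tool_rot'][2]
    d=np.array([x,y,z])-p;c,sn=np.cos(w),np.sin(w)
    print('t',round(s['t'],2),'pos',p.round(4),'rot',s['tool_rot'].round(4),'| delta mm',(1000*np.array([d[0]*c+d[1]*sn,d[0]*sn-d[1]*c,-d[2]])).round(1),'yaw',round(np.degrees(w)-yaw,2))
E
python3 - <<'E'
from h import *
F={n:dict(np.load('pics/'+n+'0.npz')) for n in('top','scene')}
print(tri(F['top'],(479.7,231.7),F['scene'],(137.3,217.8)),ray(F['top'],479.7,231.7,.078),ray(F['top'],472.5,232.8,.036))
g=ray(F['top'],479.7,231.7,.078)
to(g[0],g[1],.33,0)
E
```

```text
[ 0.47861854 -0.31969462  0.07786034] [ 0.47858579 -0.31971389  0.078     ] [ 0.47915925 -0.32016009  0.036     ]
t 0.1 pos [ 0.167  -0.4976  0.4041] rot [-3.1403  0.      0.3238] | delta mm [352.  -69.5  74.1] yaw 18.55
```

Heights agree (0.0779 triangulated against 0.078 expected). Moving above the gauge.

Request:
move_arm(
  deltas=[
    {"x":44,"y":-9,"z":9,"yaw":3},
    {"x":88,"y":-17,"z":19,"yaw":6},
    {"x":132,"y":-26,"z":28,"yaw":9},
    {"x":176,"y":-35,"z":37,"yaw":12},
    {"x":220,"y":-43,"z":46,"yaw":15},
    {"x":264,"y":-52,"z":56,"yaw":18.55},
    {"x":308,"y":-61,"z":65,"yaw":18.55},
    {"x":352,"y":-69.5,"z":74,"yaw":18.55},
    {"x":352,"y":-69.5,"z":74,"yaw":18.55},
    {"x":352,"y":-69.5,"z":74,"yaw":18.55},
  ],
)

```text
t: 1.1
position: [0.4792, -0.319, 0.3298]
tool_rot: [-3.141, 0.002, 0.002]
contact_force: [0.2, -0.0, 0.2]
gripper_width: 0.0856
finger_force: 0.0
```

Run:
```python
from h import *
f=grab('wrist','w1.png');np.savez('pics/w1.npz',**f)
to(.4786,-.3198,.33)
print(np.round(f['extrinsics'],4).tolist(),np.round(f['K'],1).tolist())
print(proj(f,[.4786,-.3198,.078]),proj(f,[.4786,-.3198,.042]))
```

```text
t 1.15 pos [ 0.4785 -0.3196  0.3303] rot [-3.141e+00  1.200e-03  8.000e-04] | delta mm [0.1 0.2 0.3] yaw 0.05
[[0.0025, -0.9582, -0.286, 0.5508], [-1.0, -0.0025, -0.0004, -0.3179], [-0.0003, 0.286, -0.9582, 0.2986], [0.0, 0.0, 0.0, 1.0]] [[353.1, 0.0, 315.2], [0.0, 353.1, 203.2], [0.0, 0.0, 1.0]]
[317.94234728 212.51613231] [317.60493509 197.68033219]
```

View pics/w1.png

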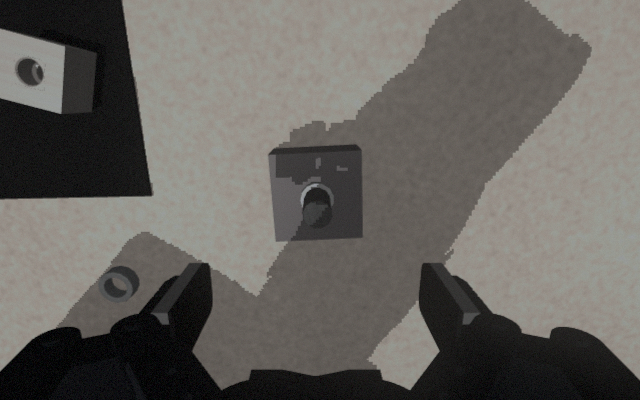

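The wrist view shows the handle top at about (316,211), within 1–2 px of the predicted (318,212), midway between the fingers. Descending to grasp.

Request:
move_arm(
  deltas=[
    {"x":0.5,"y":-0.5,"z":20},
    {"x":0.5,"y":-0.5,"z":40},
    {"x":0.5,"y":-0.5,"z":60},
    {"x":0.5,"y":-0.5,"z":80},
    {"x":0.5,"y":-0.5,"z":95},
    {"x":0.5,"y":-0.5,"z":105},
    {"x":0.5,"y":-0.5,"z":110},
    {"x":0.5,"y":-0.5,"z":110},
    {"x":0.5,"y":-0.5,"z":110},
    {"x":0.5,"y":-0.5,"z":110},
  ],
)

```text
schema error: expected keys x, y, z, yaw
```

Request:
move_arm(
  deltas=[
    {"z":0},
    {"z":0},
    {"z":0},
    {"z":0},
    {"z":0},
    {"z":0},
    {"z":0},
    {"z":0},
    {"z":0},
    {"z":0},
  ],
  claw=0,
)

```text
schema error: expected keys x, y, z, yaw
```

All four keys are needed in every row.

Request:
move_arm(
  deltas=[
    {"x":0.5,"y":-0.5,"z":20,"yaw":0},
    {"x":0.5,"y":-0.5,"z":40,"yaw":0},
    {"x":0.5,"y":-0.5,"z":60,"yaw":0},
    {"x":0.5,"y":-0.5,"z":80,"yaw":0},
    {"x":0.5,"y":-0.5,"z":95,"yaw":0},
    {"x":0.5,"y":-0.5,"z":105,"yaw":0},
    {"x":0.5,"y":-0.5,"z":110,"yaw":0},
    {"x":0.5,"y":-0.5,"z":110,"yaw":0},
    {"x":0.5,"y":-0.5,"z":110,"yaw":0},
    {"x":0.5,"y":-0.5,"z":110,"yaw":0},
  ],
)

```text
t: 2.15
position: [0.4793, -0.3195, 0.2215]
tool_rot: [3.141, -0.001, -0.0]
contact_force: [-0.2, 0.3, 0.8]
gripper_width: 0.0857
finger_force: 0.0
```

Request:
move_arm(
  deltas=[
    {"x":0,"y":0,"z":0,"yaw":0},
    {"x":0,"y":0,"z":0,"yaw":0},
    {"x":0,"y":0,"z":0,"yaw":0},
    {"x":0,"y":0,"z":0,"yaw":0},
    {"x":0,"y":0,"z":0,"yaw":0},
    {"x":0,"y":0,"z":0,"yaw":0},
    {"x":0,"y":0,"z":0,"yaw":0},
    {"x":0,"y":0,"z":0,"yaw":0},
    {"x":0,"y":0,"z":0,"yaw":0},
    {"x":0,"y":0,"z":0,"yaw":0},
  ],
  claw=0,
)

```text
t: 3.15
position: [0.4792, -0.3193, 0.2209]
tool_rot: [-3.142, -0.0, 0.0]
contact_force: [-1.1, 0.6, 5.7]
gripper_width: 0.0181
finger_force: 58.5
```

Request:
move_arm(
  deltas=[
    {"x":0,"y":0,"z":-15,"yaw":0},
    {"x":0,"y":0,"z":-35,"yaw":0},
    {"x":0,"y":0,"z":-60,"yaw":0},
    {"x":18,"y":-39,"z":-60,"yaw":0},
    {"x":37,"y":-79,"z":-60,"yaw":0},
    {"x":56,"y":-119,"z":-60,"yaw":0},
    {"x":74,"y":-159,"z":-60,"yaw":0},
    {"x":93,"y":-198.5,"z":-60,"yaw":0},
    {"x":93,"y":-198.5,"z":-60,"yaw":0},
    {"x":93,"y":-198.5,"z":-60,"yaw":0},
  ],
)

```text
t: 4.15
position: [0.5723, -0.1197, 0.28]
tool_rot: [-3.142, 0.001, 0.002]
contact_force: [-0.6, -0.3, -1.3]
gripper_width: 0.0183
finger_force: 59.0
```

Run:
```python
from h import *
f=grab('wrist','w2.png');np.savez('pics/w2.npz',**f)
g=grab('top');np.savez('pics/t2.npz',**g)
s=manip.state();print(s['position'],s['contact_force'],s['gripper_width'])
print(proj(f,[.571,-.1213,.039]))
```

```text
[ 0.57176037 -0.12123703  0.28029345] [ 0.32253158  0.28585636 -1.20922424] 0.018187518210698
[318.97080259 219.17821471]
```

View pics/w2.png

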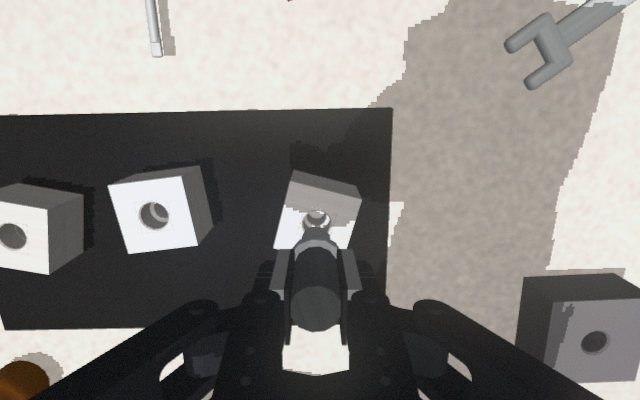

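The wrist view shows the three holes, near (317,218) (partly hidden by the pin tip at about (317,222)), (155,215) and (12,236). The stand's hole is at (594,341). I'll enlarge the pin tip and the holes.

Run:
```python
from h import *
f=dict(np.load('pics/w2.npz'))['frame']
a=cv2.resize(f[195:235,0:40],(400,400),interpolation=2) if 0 else cv2.resize(f[215:260,0:45],(260,260),interpolation=2)
b=cv2.resize(f[193:238,132:177],(260,260),interpolation=2)
c=cv2.resize(f[165:265,255:375],(600,500),interpolation=2)
o=np.zeros((520,780+80,3),np.uint8)[:, :800]
o=np.zeros((520,800,3),np.uint8)
o[:260,:200]=cv2.resize(a,(200,260)) if 0 else a[:, :200]
o[260:,:200]=b[:, 30:230]
o[:500,200:800]=c
cv2.imwrite('pics/w2c.png',o)
```

```text
(no output)
```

View pics/w2c.png

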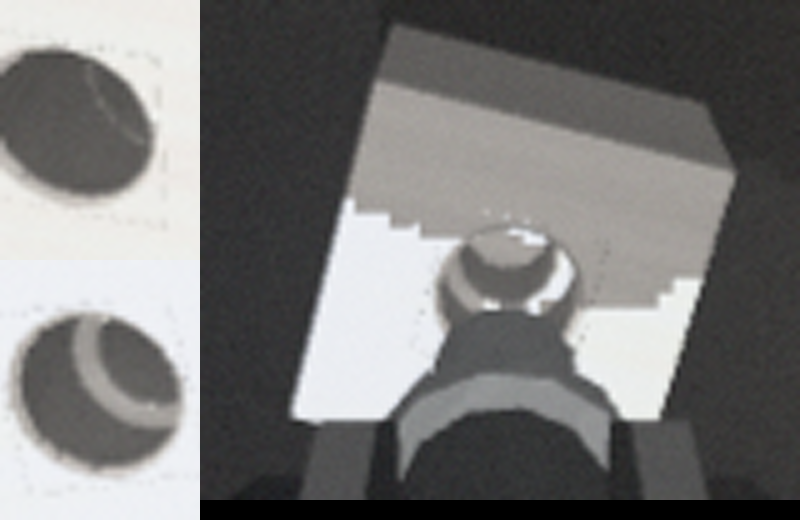

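In the crop, the two right-hand holes show a wide ledge (a tight sleeve), while the left one (y≈+0.075) shows only a thin edge line. I'll try that block first.

Run:
```python
from h import *
f=dict(np.load('pics/w2.npz'))
for u,v in((12.6,236),(154.5,214.5)):print(ray(f,u,v,.039))
for u,v in((594,341),):print(ray(f,u,v,.036))
to(.5615,.0747,.28)
```

```text
[0.55919414 0.07396274 0.039     ]
[ 0.57385313 -0.01831541  0.039     ]
[ 0.47865411 -0.31775084  0.036     ]
t 4.25 pos [ 0.5718 -0.1212  0.2803] rot [ 3.1416e+00  1.0000e-03 -3.0000e-04] | delta mm [ -10.3 -195.9    0.3] yaw -0.02
```

Request:
move_arm(
  deltas=[
    {"x":-2,"y":-32,"z":0,"yaw":0},
    {"x":-4,"y":-72,"z":0,"yaw":0},
    {"x":-6,"y":-112,"z":0,"yaw":0},
    {"x":-8,"y":-152,"z":0,"yaw":0},
    {"x":-10,"y":-180,"z":0,"yaw":0},
    {"x":-11,"y":-194.5,"z":0,"yaw":0},
    {"x":-11,"y":-194.5,"z":0,"yaw":0},
    {"x":-11,"y":-194.5,"z":0,"yaw":0},
    {"x":-11,"y":-194.5,"z":0,"yaw":0},
    {"x":-11,"y":-194.5,"z":0,"yaw":0},
  ],
)

```text
t: 5.25
position: [0.5635, 0.0335, 0.2806]
tool_rot: [-3.114, 0.001, 0.054]
contact_force: [-0.3, -0.0, -1.4]
gripper_width: 0.0184
finger_force: 59.2
```

Run:
```python
from h import *
f=grab('wrist');np.savez('pics/w3.npz',**f)
to(.5605,.0735,.28)
p=manip.state()['position'];print(manip.state()['contact_force'])
cv2.imwrite('pics/w3c.png',cv2.resize(f['frame'][165:265,255:375],(720,600),interpolation=2))
# predicted gauge-frame points if gauge on the tool axis: tip centre, pin root
print(proj(f,[p[0],p[1],p[2]-.2209+.036-.026]),proj(f,[p[0],p[1],p[2]-.2209+.036]),proj(f,[.5605,.0735,.039]))
```

```text
t 5.3 pos [0.5634 0.0336 0.2806] rot [-3.1135e+00  8.0000e-04  5.4000e-02] | delta mm [ -0.8 -40.    0.6] yaw 3.09
[-0.39453371 -0.06941664 -0.45501119]
[327.21199819 235.26595448] [327.49090951 255.62834364] [263.73026912 217.70102888]
```

View pics/w3c.png

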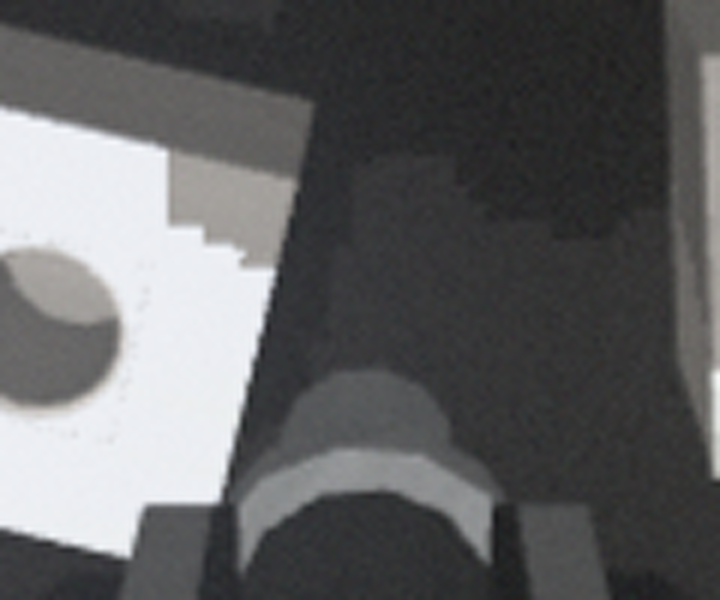

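The arm stopped about 40 mm short with a small tilt, and the picture shows the pin short of the left block. Checking the joints.

Run:
```python
from h import *
s=manip.state();print(s['joint_positions'].round(3),s['qvel'].round(3),s['tau'].round(1))
```

```text
[ 0.053  0.373 -0.148  1.051  0.028  3.141] [ 0.005 -0.001 -0.001 -0.001 -0.     0.   ] [ -0.1 -61.9  32.1   0.    0.1  -0. ]
```

Joint 6 is at its limit (j6 = j1 + π − yaw). Turning the tool to about +20° yaw frees it.

Request:
move_arm(
  deltas=[
    {"x":0,"y":0,"z":0,"yaw":-6},
    {"x":0,"y":0,"z":0,"yaw":-12},
    {"x":0,"y":0,"z":0,"yaw":-18},
    {"x":0,"y":0,"z":0,"yaw":-20},
    {"x":0,"y":0,"z":0,"yaw":-20},
    {"x":0,"y":0,"z":0,"yaw":-20},
    {"x":0,"y":0,"z":0,"yaw":-20},
    {"x":0,"y":0,"z":0,"yaw":-20},
    {"x":0,"y":0,"z":0,"yaw":-20},
    {"x":0,"y":0,"z":0,"yaw":-20},
  ],
)

```text
t: 6.3
position: [0.5634, 0.0343, 0.2807]
tool_rot: [-3.115, -0.009, 0.404]
contact_force: [0.6, 0.8, -0.6]
gripper_width: 0.0184
finger_force: 59.2
```

Run:
```python
from h import *
to(.5605,.0735,.28,20)
```

```text
t 6.3 pos [0.5634 0.0343 0.2807] rot [-3.1148 -0.0089  0.4039] | delta mm [ 12.8 -37.2   0.7] yaw 3.14
```

```bash
cat >> h.py <<'E'
from scipy.spatial.transform import Rotation
def tof(x,y,z,L,yaw=None):
    """delta (tool axes, mm) that brings tool point (0,0,L) to x,y,z; optional world yaw deg"""
    s=manip.state();R=Rotation.from_euler('xyz',s['tool_rot']).as_matrix();p=s['position']
    a=0 if yaw is None else s['tool_rot'][2]-np.radians(yaw)
    R2=R@Rotation.from_euler('z',a).as_matrix()
    d=R.T@(np.array([x,y,z])-R2@[0,0,L]-p)
    print('t',round(s['t'],2),'now',(p+R@[0,0,L]).round(4),'rot',s['tool_rot'].round(4),'F',s['contact_force'].round(1),'delta',(1000*d).round(1),'yaw',round(np.degrees(a),2))
E
python3 - <<'E'
from h import *
tof(.5605,.0735,.070,.2109)
E
```

```text
t 6.3 now [0.5629 0.0402 0.0698] rot [-3.1148 -0.0089  0.4039] F [ 0.6  0.8 -0.6] delta [ 10.9 -31.5   0.8] yaw 0.0
```

Request:
move_arm(
  deltas=[
    {"x":4,"y":-11,"z":0,"yaw":0},
    {"x":8,"y":-22,"z":0.5,"yaw":0},
    {"x":11,"y":-31.5,"z":1,"yaw":0},
    {"x":11,"y":-31.5,"z":1,"yaw":0},
    {"x":11,"y":-31.5,"z":1,"yaw":0},
    {"x":11,"y":-31.5,"z":1,"yaw":0},
    {"x":11,"y":-31.5,"z":1,"yaw":0},
    {"x":11,"y":-31.5,"z":1,"yaw":0},
    {"x":11,"y":-31.5,"z":1,"yaw":0},
    {"x":11,"y":-31.5,"z":1,"yaw":0},
  ],
)

```text
t: 7.3
position: [0.5611, 0.0674, 0.2806]
tool_rot: [-3.115, -0.009, 0.404]
contact_force: [0.2, -0.1, -0.4]
gripper_width: 0.0187
finger_force: 59.2
```

Run:
```python
from h import *
f=grab('wrist');np.savez('pics/w4.npz',**f)
tof(.5605,.0735,.070,.2109)
s=manip.state();R=Rotation.from_euler('xyz',s['tool_rot']).as_matrix()
for L in(.1849,.2109):print(proj(f,s['position']+R@[0,0,L]))
print(proj(f,[.5605,.0735,.039]))
c=cv2.resize(f['frame'][165:265,255:375],(720,600),interpolation=2)
cv2.imwrite('pics/w4c.png',c)
g=grab('scene');np.savez('pics/s4.npz',**g)
```

```text
t 7.35 now [0.5606 0.0734 0.0698] rot [-3.1148 -0.0089  0.4038] F [-0.8 -0.2 -1.3] delta [-0.  -0.2 -0.2] yaw 0.0
[317.21583682 256.43261409]
[316.93439444 236.0137567 ]
[317.73081046 218.24671621]
```

View pics/w4c.png

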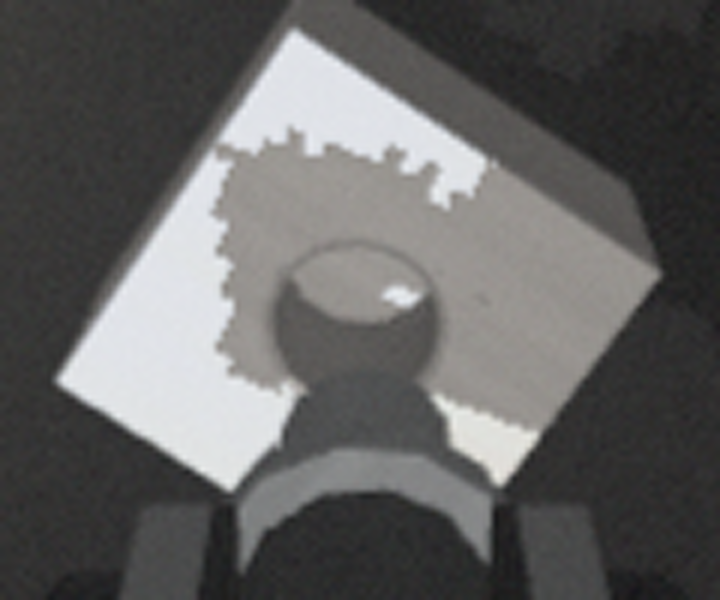

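The crop shows the hole centred near pixel (314,218) and the pin at u≈315.6 with its tip's front edge at v≈226.3. I'll compare these with the model of the tool axis.

Run:
```python
from h import *
f=dict(np.load('pics/w4.npz'));s=manip.state();R=Rotation.from_euler('xyz',s['tool_rot']).as_matrix();p=s['position']
a=np.linspace(0,2*np.pi,200)
for L,r in((.2109,.007),(.2099,.008),(.1849,.013)):
    q=np.array([proj(f,p+R@[r*np.cos(t),r*np.sin(t),L]) for t in a]);print(L,'u',q[:,0].min().round(1),q[:,0].max().round(1),'v',q[:,1].min().round(1))
for r in(.00875,.00975):
    q=np.array([proj(f,np.array([.5605+r*np.cos(t),.0735+r*np.sin(t),.039])) for t in a]);print('hole u',q.min(0).round(1),q.max(0).round(1))
g=cv2.cvtColor(f['frame'],6);print(g[200:222,314]);print(g[218,296:336]);print(g[214,296:336]);print(g[224:238,315]);print(g[234,294:340])
```

```text
0.2109 u 304.1 329.7 v 223.9
0.2099 u 302.2 331.6 v 222.8
0.1849 u 289.8 344.5 v 230.8
hole u [303.9 204.9] [331.6 231.3]
hole u [302.3 203.4] [333.2 232.8]
[151 150 151 152 144 129 146 150 153 151 154 152 150 147 148 148 147 144
 122  89  90  91]
[152 147 141 126 106  89  83  89  91  91  93  89  90  88  93 105 113 113
 122 122 128 127 113 117  86  85  94  89  91  81  82  88 113 129 146 145
 149 146 147 144]
[147 146 146 142 127 106  88  89  97 119 140 143 148 147 149 147 146 147
 148 148 150 150 171 216 219 226 225 225 201 136  98 115 134 147 148 151
 150 146 140 138]
[91 86 86 80 82 81 83 83 79 80 82 76 76 82]
[226 226 225 225 225 228 227 226 199  98  79  79  80  79  80  80  80  84
  80  83  81  82  82  82  80  80  76  79  79  77  79  78  77  81  99 167
 224 225 223 224 223 223 214 170 163 147]
```

Run:
```python
from h import *
s=manip.state();R=Rotation.from_euler('xyz',s['tool_rot']).as_matrix()
t=np.array([.5605,.0735,.037])+R@[.0015,-.0015,0];print(t)
tof(t[0],t[1],.037,.2109)
print(R.round(4).tolist())
```

```text
[0.5612897  0.07546812 0.03705361]
t 7.4 now [0.5606 0.0734 0.0698] rot [-3.1148 -0.009   0.4039] F [ 0.7  0.3 -0.5] delta [ 1.1 -0.8 32.8] yaw 0.0
[[0.9195, 0.393, -0.0023], [0.393, -0.9191, 0.0281], [0.009, -0.0268, -0.9996]]
```

Request:
move_arm(
  deltas=[
    {"x":1,"y":-0.8,"z":8,"yaw":0},
    {"x":1,"y":-0.8,"z":16,"yaw":0},
    {"x":1,"y":-0.8,"z":22,"yaw":0},
    {"x":1,"y":-0.8,"z":26,"yaw":0},
    {"x":1,"y":-0.8,"z":28,"yaw":0},
    {"x":1,"y":-0.8,"z":30,"yaw":0},
    {"x":1,"y":-0.8,"z":31,"yaw":0},
    {"x":1,"y":-0.8,"z":32,"yaw":0},
    {"x":1,"y":-0.8,"z":32.5,"yaw":0},
    {"x":1,"y":-0.8,"z":32.5,"yaw":0},
  ],
)

```text
t: 8.4
position: [0.5616, 0.0696, 0.2482]
tool_rot: [-3.115, -0.009, 0.404]
contact_force: [-1.0, 0.9, -1.7]
gripper_width: 0.0181
finger_force: 59.2
```

Run:
```python
from h import *
tof(.5613,.0755,.034,.2109)
```

```text
t 8.4 now [0.5612 0.0756 0.0374] rot [-3.1148 -0.0091  0.404 ] F [-1.   0.9 -1.7] delta [0.1 0.2 3.4] yaw 0.0
```

Request:
move_arm(
  deltas=[
    {"x":0,"y":0,"z":0.3,"yaw":0},
    {"x":0,"y":0,"z":0.6,"yaw":0},
    {"x":0,"y":0,"z":0.9,"yaw":0},
    {"x":0,"y":0,"z":1.2,"yaw":0},
    {"x":0,"y":0,"z":1.5,"yaw":0},
    {"x":0,"y":0,"z":1.8,"yaw":0},
    {"x":0,"y":0.1,"z":2.1,"yaw":0},
    {"x":0,"y":0.1,"z":2.4,"yaw":0},
    {"x":0,"y":0.1,"z":2.7,"yaw":0},
    {"x":0,"y":0.1,"z":3,"yaw":0},
  ],
)

```text
t: 9.4
position: [0.5616, 0.0696, 0.2451]
tool_rot: [-3.115, -0.009, 0.404]
contact_force: [-0.2, -0.6, -0.5]
gripper_width: 0.0184
finger_force: 59.2
```

Request:
move_arm(
  deltas=[
    {"x":0,"y":0,"z":0.8,"yaw":0},
    {"x":0,"y":0,"z":1.6,"yaw":0},
    {"x":0,"y":0.1,"z":2.4,"yaw":0},
    {"x":0,"y":0.1,"z":3.2,"yaw":0},
    {"x":0,"y":0.1,"z":4,"yaw":0},
    {"x":0,"y":0.1,"z":4.8,"yaw":0},
    {"x":0,"y":0.2,"z":5.6,"yaw":0},
    {"x":0,"y":0.2,"z":6.4,"yaw":0},
    {"x":-0.1,"y":0.2,"z":7.2,"yaw":0},
    {"x":-0.1,"y":0.2,"z":8,"yaw":0},
  ],
)

```text
t: 10.4
position: [0.5616, 0.0696, 0.2371]
tool_rot: [-3.115, -0.009, 0.404]
contact_force: [-0.4, -1.2, -1.3]
gripper_width: 0.0182
finger_force: 59.2
```

Still free at about 12.7 mm deep. Now through the sleeve step slowly.

Request:
move_arm(
  deltas=[
    {"x":0,"y":0,"z":0.2,"yaw":0},
    {"x":0,"y":0,"z":0.5,"yaw":0},
    {"x":0,"y":0,"z":0.7,"yaw":0},
    {"x":0,"y":0,"z":0.9,"yaw":0},
    {"x":0,"y":0,"z":1.1,"yaw":0},
    {"x":0,"y":0,"z":1.4,"yaw":0},
    {"x":0,"y":0,"z":1.6,"yaw":0},
    {"x":0,"y":0,"z":1.8,"yaw":0},
    {"x":0,"y":0,"z":2.1,"yaw":0},
    {"x":0,"y":0,"z":2.3,"yaw":0},
  ],
)

```text
t: 11.4
position: [0.5616, 0.0697, 0.2348]
tool_rot: [-3.115, -0.009, 0.404]
contact_force: [-0.3, 0.4, -1.7]
gripper_width: 0.018
finger_force: 59.2
```

No force at 1 mm past the stop of a tight block. Continuing down.

Request:
move_arm(
  deltas=[
    {"x":0,"y":0,"z":0.9,"yaw":0},
    {"x":0,"y":0,"z":1.8,"yaw":0},
    {"x":0,"y":0.1,"z":2.7,"yaw":0},
    {"x":0,"y":0.1,"z":3.6,"yaw":0},
    {"x":0,"y":0.1,"z":4.5,"yaw":0},
    {"x":0,"y":0.1,"z":5.4,"yaw":0},
    {"x":0,"y":0.2,"z":6.3,"yaw":0},
    {"x":0,"y":0.2,"z":7.2,"yaw":0},
    {"x":-0.1,"y":0.2,"z":8.1,"yaw":0},
    {"x":-0.1,"y":0.2,"z":8.8,"yaw":0},
  ],
)

```text
t: 12.4
position: [0.5616, 0.0697, 0.2259]
tool_rot: [-3.115, -0.009, 0.404]
contact_force: [-0.3, -0.3, -2.1]
gripper_width: 0.0183
finger_force: 59.2
```

Request:
move_arm(
  deltas=[
    {"x":0,"y":0,"z":0,"yaw":0},
    {"x":0,"y":0,"z":0,"yaw":0},
    {"x":0,"y":0,"z":0,"yaw":0},
    {"x":0,"y":0,"z":0,"yaw":0},
    {"x":0,"y":0,"z":0,"yaw":0},
    {"x":0,"y":0,"z":0,"yaw":0},
    {"x":0,"y":0,"z":0,"yaw":0},
    {"x":0,"y":0,"z":0,"yaw":0},
    {"x":0,"y":0,"z":0,"yaw":0},
    {"x":0,"y":0,"z":0,"yaw":0},
  ],
  claw=75,
)

```text
t: 13.4
position: [0.5616, 0.0697, 0.226]
tool_rot: [-3.115, -0.009, 0.404]
contact_force: [-0.5, 0.3, -0.0]
gripper_width: 0.064
finger_force: 0.0
```

Request:
move_arm(
  deltas=[
    {"x":0,"y":0,"z":-10,"yaw":0},
    {"x":0,"y":0,"z":-25,"yaw":0},
    {"x":0,"y":1,"z":-50,"yaw":0},
    {"x":0,"y":1,"z":-80,"yaw":0},
    {"x":0,"y":1,"z":-100,"yaw":0},
    {"x":0,"y":1,"z":-110,"yaw":0},
    {"x":0,"y":1,"z":-110,"yaw":0},
    {"x":0,"y":1,"z":-110,"yaw":0},
    {"x":0,"y":1,"z":-110,"yaw":0},
    {"x":0,"y":1,"z":-110,"yaw":0},
  ],
)

```text
t: 14.4
position: [0.562, 0.0657, 0.3349]
tool_rot: [-3.114, -0.007, 0.404]
contact_force: [-0.6, -1.0, 0.1]
gripper_width: 0.0638
finger_force: 0.0
```

Run:
```python
from h import *
t=grab('top');s=grab('scene');w=grab('wrist')
np.savez('pics/t5.npz',**t);np.savez('pics/s5.npz',**s);np.savez('pics/w5.npz',**w)
tof(.5613,.0755,.15,.155)
a=cv2.resize(s['frame'][150:250,220:380],(800,500),interpolation=2)
b=cv2.resize(t['frame'][170:215,265:305],None,fx=5,fy=5,interpolation=2)
a[:b.shape[0],:b.shape[1]]=b
cv2.imwrite('pics/c5.png',a)
```

```text
t 14.55 now [0.5616 0.0701 0.1804] rot [-3.1145 -0.008   0.404 ] F [-0.  -1.4 -0.2] delta [ 1.6 -4.3 30.6] yaw 0.0
```

View pics/c5.png

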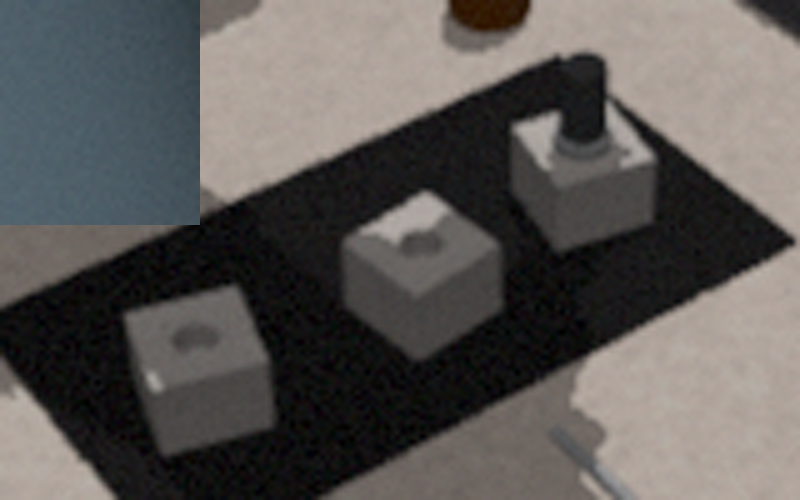

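The picture shows the gauge seated, its collar on the block's top. Next I measure the yaws of the other two blocks and the tray outline.

Run:
```python
from h import *
w=dict(np.load('pics/w2.npz'));g=cv2.cvtColor(w['frame'],6)
for nm,cs in(('b',[(108,185),(182,176),(197,246),(129,254)]),('c',[(290,182),(362,200),(347,249),(273,248)])):
    P=np.array([ray(w,u,v,.039)[:2] for u,v in cs]);d=np.roll(P,-1,0)-P
    print(nm,P.mean(0).round(4),(np.degrees(np.arctan2(d[:,1],d[:,0]))%90).round(1),np.linalg.norm(d,axis=1).round(3))
for n,roi in(('top',(130,180,100,110)),('scene',(335,105,110,65))):
    f=dict(np.load(f'pics/{n}0.npz'));x,y,ww,h=roi
    g=cv2.cvtColor(f['frame'],6)[y:y+h,x:x+ww]
    m=(g<120).astype(np.uint8)
    c=max(cv2.findContours(m,cv2.RETR_EXTERNAL,cv2.CHAIN_APPROX_NONE)[0],key=cv2.contourArea)
    q=cv2.approxPolyDP(c,4,True)[:,0]+[x,y]
    print(n,q.tolist());print([ray(f,*p,.022)[:2].round(3).tolist() for p in q])
    if n=='top':
        mm=(dict(np.load('pics/top0.npz'))['frame'][237,140:222]).mean(1).astype(int);print(mm)
        print((dict(np.load('pics/top0.npz'))['frame'][185:290,181]).mean(1).astype(int))
```

```text
b [ 0.5727 -0.0179] [7.1 6.  7.3 7.5] [0.046 0.046 0.045 0.046]
c [ 0.5701 -0.1207] [75.7 75.8 89.3 74.9] [0.046 0.034 0.048 0.045]
top [[210, 194], [150, 197], [148, 279], [211, 276]]
[[0.565, 0.234], [0.559, 0.364], [0.385, 0.358], [0.391, 0.226]]
[181 176 179 179 180 175 175 157 127  80  37  37  61  70  97 111 113 113
 113 112 113 114 115 114 114 114 114 115 114 111 114 116 112 114 113 114
 114 114 113 115 117 112 117 113 115 117 116 117 115 113 112 118 115 116
 116 117 114 116 115 118 116 116 115 117 116 115 108 102  76  41  45  86
 112 128 166 182 182 183 183 181 183 182]
[182 183 185 183 180 182 183 185 177 154 115  91  74  99 108 109 112 110
 111 113 114 108 112 113 112 114 114 113 111 111 110 112 116 111 111 114
 114 114 113 115 112 112 116 114 116 113 111 116 111 115 115 117 112 113
 116 115 113 116 114 114 114 113 118 117 115 117 115 114 116 115 115 117
 115 119 115 118 116 119 118 117 119 116 119 117 116 116 117 116 117 117
 116  96  85 111 147 177 177 180 179 181 180 178 176 179 178]
scene [[345, 128], [345, 135], [392, 167], [429, 149], [432, 142], [382, 111]]
[[0.394, 0.227], [0.419, 0.207], [0.585, 0.213], [0.584, 0.332], [0.567, 0.359], [0.385, 0.359]]
```

Tray: centre (0.475, 0.296), rim at 0.022, turned about 2°. The two views agree.

Run:
```python
from h import *
tof(.574,-.0183,.12,.155,97.3)
```

```text
t 14.55 now [0.5616 0.0701 0.1804] rot [-3.1145 -0.008   0.404 ] F [-0.  -1.4 -0.2] delta [-23.9  87.7  57.9] yaw -74.15
```

Request:
move_arm(
  deltas=[
    {"x":-3,"y":11,"z":0,"yaw":-8.2},
    {"x":-6,"y":22,"z":0,"yaw":-16.4},
    {"x":-9,"y":33,"z":0,"yaw":-24.6},
    {"x":-12,"y":44,"z":5,"yaw":-32.8},
    {"x":-15,"y":55,"z":10,"yaw":-41},
    {"x":-18,"y":66,"z":20,"yaw":-49.2},
    {"x":-21,"y":77,"z":35,"yaw":-57.4},
    {"x":-24,"y":88,"z":50,"yaw":-65.6},
    {"x":-24,"y":88,"z":58,"yaw":-73.8},
    {"x":-24,"y":88,"z":58,"yaw":-74.2},
  ],
  claw=100,
)

```text
t: 15.55
position: [0.5742, -0.0233, 0.274]
tool_rot: [-3.14, -0.029, 1.701]
contact_force: [-0.7, -0.5, 0.2]
gripper_width: 0.0853
finger_force: 0.0
```

Run:
```python
from h import *
f=grab('wrist');np.savez('pics/w6.npz',**f)
tof(.574,-.0183,.036,.155,97.3)
g=cv2.cvtColor(f['frame'],6);u,v=proj(f,[.574,-.0183,.039]).round().astype(int);print(u,v)
cs,h=cv2.findContours((g>115).astype(np.uint8),cv2.RETR_CCOMP,2)
for c,k in zip(cs,h[0]):
    A=cv2.contourArea(c)
    if 500<A<40000: print('hole' if k[3]>=0 else 'out',A,[np.round(q,1) for q in cv2.minAreaRect(c)],ray(f,*cv2.minAreaRect(c)[0],.039).round(4))
c=f['frame'].copy();cv2.circle(c,(int(u),int(v)),3,(0,0,255),1);cv2.imwrite('pics/w6.png',c)
```

```text
t 15.6 now [ 0.5739 -0.0187  0.1199] rot [-3.1415 -0.0285  1.6968] F [-0.3  0.3  0.9] delta [-2.   0.2 83.9] yaw -0.08
317 226
out 2119.0 [array([291.9, 357.8]), array([68.7, 47.6]), np.float64(20.9)] [ 0.5692 -0.1147  0.039 ]
out 5308.0 [array([315.5, 223. ]), array([72., 77.]), np.float64(90.0)] [ 0.5726 -0.0167  0.039 ]
out 7604.5 [array([311.3,  58.1]), array([87.9, 91.7]), np.float64(18.4)] [0.5581 0.0765 0.039 ]
hole 1958.5 [array([313.5,  51.4]), array([55. , 45.9]), np.float64(68.2)] [0.5588 0.08   0.039 ]
```

Block b is seen at (315.5,223), 90° aligned with the fingers. Descending.

Request:
move_arm(
  deltas=[
    {"x":-0.5,"y":0,"z":18,"yaw":0},
    {"x":-1,"y":0,"z":36,"yaw":0},
    {"x":-1.5,"y":0,"z":54,"yaw":0},
    {"x":-2,"y":0,"z":68,"yaw":0},
    {"x":-2,"y":0,"z":78,"yaw":0},
    {"x":-2,"y":0,"z":84,"yaw":0},
    {"x":-2,"y":0,"z":84,"yaw":0},
    {"x":-2,"y":0,"z":84,"yaw":0},
    {"x":-2,"y":0,"z":84,"yaw":0},
    {"x":-2,"y":0,"z":84,"yaw":0},
  ],
)

```text
t: 16.6
position: [0.5749, -0.0226, 0.192]
tool_rot: [3.139, -0.028, 1.699]
contact_force: [-0.1, -1.0, 0.0]
gripper_width: 0.0853
finger_force: 0.0
```

Request:
move_arm(
  deltas=[
    {"x":0,"y":0,"z":0,"yaw":0},
    {"x":0,"y":0,"z":0,"yaw":0},
    {"x":0,"y":0,"z":0,"yaw":0},
    {"x":0,"y":0,"z":0,"yaw":0},
    {"x":0,"y":0,"z":0,"yaw":0},
    {"x":0,"y":0,"z":0,"yaw":0},
    {"x":0,"y":0,"z":0,"yaw":0},
    {"x":0,"y":0,"z":0,"yaw":0},
    {"x":0,"y":0,"z":0,"yaw":0},
    {"x":0,"y":0,"z":0,"yaw":0},
  ],
  claw=40,
)

```text
t: 17.6
position: [0.5749, -0.0226, 0.1918]
tool_rot: [3.14, -0.028, 1.699]
contact_force: [-1.4, -0.9, 5.4]
gripper_width: 0.045
finger_force: 62.1
```

Request:
move_arm(
  deltas=[
    {"x":0,"y":0,"z":-5,"yaw":0},
    {"x":0,"y":0,"z":-15,"yaw":0},
    {"x":0,"y":0,"z":-35,"yaw":0},
    {"x":0,"y":0,"z":-60,"yaw":0},
    {"x":0,"y":0,"z":-85,"yaw":0},
    {"x":0,"y":0,"z":-105,"yaw":0},
    {"x":0,"y":0,"z":-110,"yaw":0},
    {"x":0,"y":0,"z":-110,"yaw":0},
    {"x":0,"y":0,"z":-110,"yaw":0},
    {"x":0,"y":0,"z":-110,"yaw":0},
  ],
)

```text
t: 18.6
position: [0.5745, -0.0256, 0.3001]
tool_rot: [-3.141, -0.029, 1.699]
contact_force: [0.4, 0.5, -2.1]
gripper_width: 0.0448
finger_force: 61.7
```

Run:
```python
from h import *
tof(.511,.297,.13,.155,92.3);print(manip.state()['gripper_width'],manip.state()['finger_force'])
```

```text
t 18.6 now [ 0.5738 -0.0213  0.1452] rot [-3.1408 -0.0286  1.6992] F [ 0.4  0.5 -2.1] delta [323.1 -21.5  24.4] yaw 5.06
0.04480571068061591 61.6842520236969
```

Request:
move_arm(
  deltas=[
    {"x":30,"y":-2,"z":1,"yaw":1},
    {"x":70,"y":-5,"z":2,"yaw":2},
    {"x":115,"y":-8,"z":3,"yaw":3},
    {"x":160,"y":-11,"z":5,"yaw":4},
    {"x":205,"y":-14,"z":6,"yaw":5},
    {"x":250,"y":-17,"z":10,"yaw":5},
    {"x":290,"y":-20,"z":18,"yaw":5},
    {"x":323,"y":-21.5,"z":24,"yaw":5},
    {"x":323,"y":-21.5,"z":24,"yaw":5},
    {"x":323,"y":-21.5,"z":24,"yaw":5},
  ],
)

```text
t: 19.6
position: [0.5117, 0.293, 0.2853]
tool_rot: [-3.139, -0.027, 1.614]
contact_force: [-0.2, -0.5, -0.9]
gripper_width: 0.0446
finger_force: 61.6
```

Run:
```python
from h import *
f=grab('top');np.savez('pics/t7.npz',**f)
tof(.511,.297,.041,.155,92.3);print(manip.state()['gripper_width'])
```

```text
t 19.65 now [0.5114 0.2964 0.1307] rot [-3.1391 -0.0271  1.6125] F [ 0.4 -0.  -1.4] delta [-1.8 -0.1 89.7] yaw 0.09
0.04480520560623092
```

Request:
move_arm(
  deltas=[
    {"x":-0.5,"y":0,"z":20,"yaw":0},
    {"x":-1,"y":0,"z":40,"yaw":0},
    {"x":-1.5,"y":0,"z":60,"yaw":0},
    {"x":-1.8,"y":0,"z":74,"yaw":0},
    {"x":-1.8,"y":0,"z":83,"yaw":0},
    {"x":-1.8,"y":0,"z":88,"yaw":0},
    {"x":-1.8,"y":0,"z":90,"yaw":0},
    {"x":-1.8,"y":0,"z":91,"yaw":0},
    {"x":-1.8,"y":0,"z":91,"yaw":0},
    {"x":-1.8,"y":0,"z":91,"yaw":0},
  ],
)

```text
t: 20.65
position: [0.5122, 0.2933, 0.196]
tool_rot: [-3.141, -0.029, 1.612]
contact_force: [-0.5, -1.3, -0.7]
gripper_width: 0.0446
finger_force: 61.7
```

Request:
move_arm(
  deltas=[
    {"x":0,"y":0,"z":0.4,"yaw":0},
    {"x":0,"y":0,"z":0.8,"yaw":0},
    {"x":0,"y":0,"z":1.2,"yaw":0},
    {"x":0,"y":0,"z":1.5,"yaw":0},
    {"x":0,"y":0,"z":1.8,"yaw":0},
    {"x":0,"y":0,"z":2,"yaw":0},
    {"x":0,"y":0,"z":2,"yaw":0},
    {"x":0,"y":0,"z":2,"yaw":0},
    {"x":0,"y":0,"z":2,"yaw":0},
    {"x":0,"y":0,"z":2,"yaw":0},
  ],
)

```text
t: 21.65
position: [0.5121, 0.2932, 0.1934]
tool_rot: [-3.14, -0.028, 1.612]
contact_force: [0.3, 0.6, -2.0]
gripper_width: 0.045
finger_force: 61.7
```

Request:
move_arm(
  deltas=[
    {"x":0,"y":0,"z":0,"yaw":0},
    {"x":0,"y":0,"z":0,"yaw":0},
    {"x":0,"y":0,"z":0,"yaw":0},
    {"x":0,"y":0,"z":0,"yaw":0},
    {"x":0,"y":0,"z":0,"yaw":0},
    {"x":0,"y":0,"z":0,"yaw":0},
    {"x":0,"y":0,"z":0,"yaw":0},
    {"x":0,"y":0,"z":0,"yaw":0},
    {"x":0,"y":0,"z":0,"yaw":0},
    {"x":0,"y":0,"z":0,"yaw":0},
  ],
  claw=65,
)

```text
t: 22.65
position: [0.5121, 0.2933, 0.1934]
tool_rot: [-3.14, -0.028, 1.612]
contact_force: [-0.8, -0.7, 0.9]
gripper_width: 0.0554
finger_force: 0.0
```

Request:
move_arm(
  deltas=[
    {"x":0,"y":0,"z":-5,"yaw":0},
    {"x":0.5,"y":0,"z":-15,"yaw":0},
    {"x":1,"y":0,"z":-35,"yaw":0},
    {"x":1.5,"y":0,"z":-60,"yaw":0},
    {"x":2,"y":0,"z":-90,"yaw":0},
    {"x":2,"y":0,"z":-115,"yaw":0},
    {"x":2,"y":0,"z":-130,"yaw":0},
    {"x":2,"y":0,"z":-130,"yaw":0},
    {"x":2,"y":0,"z":-130,"yaw":0},
    {"x":2,"y":0,"z":-130,"yaw":0},
  ],
)

```text
t: 23.65
position: [0.512, 0.2915, 0.3225]
tool_rot: [-3.139, -0.028, 1.612]
contact_force: [0.0, 0.3, -0.4]
gripper_width: 0.0554
finger_force: 0.0
```

Run:
```python
from h import *
tof(.5708,-.1212,.16,.155,75.4)
f=grab('wrist');np.savez('pics/w8.npz',**f)
g=cv2.cvtColor(f['frame'],6);m=(g>130).astype(np.uint8);m[300:]=0
cs,h=cv2.findContours(m,cv2.RETR_CCOMP,2)
for c,k in zip(cs,h[0]):
    A=cv2.contourArea(c)
    if 300<A<9000: print('hole' if k[3]>=0 else 'out',A,[np.round(q,1) for q in cv2.minAreaRect(c)],ray(f,*cv2.minAreaRect(c)[0],.0405).round(4))
print(proj(f,[.511,.297,.0405]))
```

```text
t 23.65 now [0.5114 0.2957 0.1676] rot [-3.1391 -0.0275  1.6119] F [ 0.   0.3 -0.4] delta [-419.    42.2   -4.1] yaw 16.95
out 1933.0 [array([288.5, 282.5]), array([33., 73.]), np.float64(90.0)] [0.492  0.2322 0.0405]
out 3444.5 [array([316. , 201.5]), array([59., 62.]), np.float64(90.0)] [0.5109 0.2991 0.0405]
hole 566.0 [array([316., 202.]), array([26.9, 26.9]), np.float64(45.0)] [0.5109 0.2988 0.0405]
[316.03891861 204.30430484]
```

Block b is in the tray at (0.511, 0.298). Now block c.

Request:
move_arm(
  deltas=[
    {"x":-40,"y":4,"z":0,"yaw":2},
    {"x":-86,"y":8,"z":-1,"yaw":4},
    {"x":-132,"y":13,"z":-1,"yaw":6},
    {"x":-178,"y":18,"z":-2,"yaw":8},
    {"x":-224,"y":22,"z":-2,"yaw":10},
    {"x":-270,"y":27,"z":-3,"yaw":12},
    {"x":-316,"y":32,"z":-3,"yaw":14},
    {"x":-362,"y":37,"z":-4,"yaw":16},
    {"x":-400,"y":41,"z":-4,"yaw":17},
    {"x":-419,"y":42,"z":-4,"yaw":17},
  ],
  claw=100,
)

```text
t: 24.7
position: [0.5715, -0.1283, 0.3143]
tool_rot: [-3.131, -0.026, 1.312]
contact_force: [0.6, 0.1, 0.6]
gripper_width: 0.0855
finger_force: 0.0
```

Run:
```python
from h import *
f=grab('wrist');np.savez('pics/w9.npz',**f)
tof(.5708,-.1212,.0365,.155,75.4)
g=cv2.cvtColor(f['frame'],6);m=(g>115).astype(np.uint8);m[310:]=0
cs,h=cv2.findContours(m,cv2.RETR_CCOMP,2)
for c,k in zip(cs,h[0]):
    A=cv2.contourArea(c)
    if 300<A<9000: print('hole' if k[3]>=0 else 'out',A,[np.round(q,1) for q in cv2.minAreaRect(c)],ray(f,*cv2.minAreaRect(c)[0],.039).round(4))
print(proj(f,[.5708,-.1212,.039]))
```

```text
t 24.75 now [ 0.571  -0.1254  0.1592] rot [-3.131  -0.0253  1.3115] F [ 0.7 -1.3  0. ] delta [  0.9   0.  122.8] yaw -0.25
out 3850.5 [array([312.5, 202.5]), array([61., 65.]), np.float64(90.0)] [ 0.568 -0.119  0.039]
hole 362.5 [array([107.3, 268.3]), array([30.4, 18.4]), np.float64(45.0)] [ 0.4027 -0.1296  0.039 ]
hole 496.0 [array([117.4, 256.4]), array([43.6, 26.9]), np.float64(32.0)] [ 0.4142 -0.1225  0.039 ]
hole 6570.5 [array([529.7, 132. ]), array([78.7, 92.4]), np.float64(55.7)] [ 0.7238 -0.1084  0.039 ]
[317.04070367 204.41182794]
```

Block c is at (312,202), aligned. Descend and grip.

Request:
move_arm(
  deltas=[
    {"x":1,"y":-1,"z":25,"yaw":0},
    {"x":1.5,"y":-1,"z":50,"yaw":0},
    {"x":1.5,"y":-1,"z":75,"yaw":0},
    {"x":1.5,"y":-1,"z":97,"yaw":0},
    {"x":1.5,"y":-1,"z":112,"yaw":0},
    {"x":1.5,"y":-1,"z":120,"yaw":0},
    {"x":1.5,"y":-1,"z":122.5,"yaw":0},
    {"x":1.5,"y":-1,"z":122.5,"yaw":0},
    {"x":1.5,"y":-1,"z":122.5,"yaw":0},
    {"x":1.5,"y":-1,"z":122.5,"yaw":0},
  ],
)

```text
t: 25.75
position: [0.5709, -0.1202, 0.194]
tool_rot: [-3.134, -0.027, 1.315]
contact_force: [-0.9, 0.3, 0.7]
gripper_width: 0.0854
finger_force: 0.0
```

Request:
move_arm(
  deltas=[
    {"x":0,"y":0,"z":0,"yaw":0},
    {"x":0,"y":0,"z":0,"yaw":0},
    {"x":0,"y":0,"z":0,"yaw":0},
    {"x":0,"y":0,"z":0,"yaw":0},
    {"x":0,"y":0,"z":0,"yaw":0},
    {"x":0,"y":0,"z":0,"yaw":0},
    {"x":0,"y":0,"z":0,"yaw":0},
    {"x":0,"y":0,"z":0,"yaw":0},
    {"x":0,"y":0,"z":0,"yaw":0},
    {"x":0,"y":0,"z":0,"yaw":0},
  ],
  claw=40,
)

```text
t: 26.75
position: [0.5708, -0.1201, 0.1937]
tool_rot: [-3.133, -0.027, 1.315]
contact_force: [-0.2, -0.7, 6.2]
gripper_width: 0.0449
finger_force: 62.0
```

Request:
move_arm(
  deltas=[
    {"x":0,"y":0,"z":-5,"yaw":0},
    {"x":0,"y":0,"z":-15,"yaw":0},
    {"x":0,"y":0,"z":-35,"yaw":0},
    {"x":0,"y":0,"z":-60,"yaw":0},
    {"x":0,"y":0,"z":-85,"yaw":0},
    {"x":0,"y":0,"z":-105,"yaw":0},
    {"x":0,"y":0,"z":-115,"yaw":0},
    {"x":0,"y":0,"z":-115,"yaw":0},
    {"x":0,"y":0,"z":-115,"yaw":0},
    {"x":0,"y":0,"z":-115,"yaw":0},
  ],
)

```text
t: 27.75
position: [0.5705, -0.1232, 0.3069]
tool_rot: [-3.13, -0.027, 1.315]
contact_force: [0.2, -0.5, -1.8]
gripper_width: 0.0446
finger_force: 61.5
```

Run:
```python
from h import *
tof(.439,.293,.145,.155,92.3);print(manip.state()['gripper_width'],manip.state()['finger_force'])
```

```text
t 27.75 now [ 0.5698 -0.1188  0.152 ] rot [-3.1302 -0.0266  1.3151] F [ 0.2 -0.5 -1.8] delta [ 365.  -230.5   19.3] yaw -16.95
0.04464866616771643 61.457350105047226
```

Request:
move_arm(
  deltas=[
    {"x":30,"y":-19,"z":1,"yaw":-2},
    {"x":68,"y":-43,"z":2,"yaw":-4},
    {"x":106,"y":-67,"z":3,"yaw":-6},
    {"x":144,"y":-91,"z":5,"yaw":-8},
    {"x":182,"y":-115,"z":7,"yaw":-10},
    {"x":220,"y":-139,"z":9,"yaw":-12},
    {"x":258,"y":-163,"z":12,"yaw":-14},
    {"x":296,"y":-187,"z":15,"yaw":-16},
    {"x":334,"y":-211,"z":18,"yaw":-17},
    {"x":365,"y":-230.5,"z":19,"yaw":-17},
  ],
)

```text
t: 28.75
position: [0.4388, 0.2903, 0.2999]
tool_rot: [-3.139, -0.028, 1.613]
contact_force: [0.5, 0.5, -0.7]
gripper_width: 0.0448
finger_force: 61.6
```

Run:
```python
from h import *
tof(.439,.295,.0417,.155,92.3);print(manip.state()['gripper_width'])
```

```text
t 28.75 now [0.4381 0.2946 0.1449] rot [-3.1388 -0.0275  1.6135] F [ 0.5  0.5 -0.7] delta [ -2.5   1.2 103.2] yaw 0.14
0.044784455295187535
```

Request:
move_arm(
  deltas=[
    {"x":-0.5,"y":1,"z":20,"yaw":0},
    {"x":-1,"y":1,"z":42,"yaw":0},
    {"x":-1.5,"y":1,"z":64,"yaw":0},
    {"x":-2,"y":1,"z":82,"yaw":0},
    {"x":-2.5,"y":1,"z":94,"yaw":0},
    {"x":-2.5,"y":1,"z":100,"yaw":0},
    {"x":-2.5,"y":1,"z":102,"yaw":0},
    {"x":-2.5,"y":1,"z":103,"yaw":0},
    {"x":-2.5,"y":1,"z":104,"yaw":0},
    {"x":-2.5,"y":1,"z":104,"yaw":0},
  ],
)

```text
t: 29.75
position: [0.4412, 0.289, 0.1975]
tool_rot: [-3.141, -0.029, 1.612]
contact_force: [-0.1, -0.1, -1.1]
gripper_width: 0.0445
finger_force: 61.6
```

Request:
move_arm(
  deltas=[
    {"x":0,"y":0,"z":0.3,"yaw":0},
    {"x":0,"y":0,"z":0.6,"yaw":0},
    {"x":0,"y":0,"z":0.9,"yaw":0},
    {"x":0,"y":0,"z":1.2,"yaw":0},
    {"x":0,"y":0,"z":1.5,"yaw":0},
    {"x":0,"y":0,"z":1.5,"yaw":0},
    {"x":0,"y":0,"z":1.5,"yaw":0},
    {"x":0,"y":0,"z":1.5,"yaw":0},
    {"x":0,"y":0,"z":1.5,"yaw":0},
    {"x":0,"y":0,"z":1.5,"yaw":0},
  ],
)

```text
t: 30.75
position: [0.441, 0.2889, 0.1955]
tool_rot: [-3.14, -0.028, 1.612]
contact_force: [0.2, 0.2, -1.1]
gripper_width: 0.0446
finger_force: 61.6
```

Request:
move_arm(
  deltas=[
    {"x":0,"y":0,"z":0,"yaw":0},
    {"x":0,"y":0,"z":0,"yaw":0},
    {"x":0,"y":0,"z":0,"yaw":0},
    {"x":0,"y":0,"z":0,"yaw":0},
    {"x":0,"y":0,"z":0,"yaw":0},
    {"x":0,"y":0,"z":0,"yaw":0},
    {"x":0,"y":0,"z":0,"yaw":0},
    {"x":0,"y":0,"z":0,"yaw":0},
    {"x":0,"y":0,"z":0,"yaw":0},
    {"x":0,"y":0,"z":0,"yaw":0},
  ],
  claw=65,
)

```text
t: 31.75
position: [0.441, 0.289, 0.1955]
tool_rot: [-3.14, -0.028, 1.612]
contact_force: [0.0, -0.0, -0.9]
gripper_width: 0.0555
finger_force: 0.0
```

Request:
move_arm(
  deltas=[
    {"x":0,"y":0,"z":-5,"yaw":0},
    {"x":0.5,"y":0,"z":-15,"yaw":0},
    {"x":1,"y":0,"z":-35,"yaw":0},
    {"x":1.5,"y":0,"z":-60,"yaw":0},
    {"x":2,"y":0,"z":-90,"yaw":0},
    {"x":2,"y":0,"z":-115,"yaw":0},
    {"x":2,"y":0,"z":-140,"yaw":0},
    {"x":2,"y":0,"z":-150,"yaw":0},
    {"x":2,"y":0,"z":-150,"yaw":0},
    {"x":2,"y":0,"z":-150,"yaw":0},
  ],
)

```text
t: 32.75
position: [0.441, 0.2866, 0.3448]
tool_rot: [-3.14, -0.028, 1.612]
contact_force: [0.2, 0.3, -0.6]
gripper_width: 0.0556
finger_force: 0.0
```

Run:
```python
from h import *
s=grab('scene');w=grab('wrist')
o=np.zeros((600,800,3),np.uint8)
o[:360,:]=cv2.resize(s['frame'][85:247,200:560],(800,360),interpolation=2)
o[360:]=cv2.resize(w['frame'],(384,240)).copy().repeat(1,0)[:, :].__class__((240,800,3),np.uint8)*0
o[360:,:384]=cv2.resize(w['frame'],(384,240))
cv2.imwrite('pics/fin.png',o)
print(manip.state()['contact_force'])
```

```text
[ 0.59135033 -0.66414956 -0.08140509]
```

View pics/fin.png

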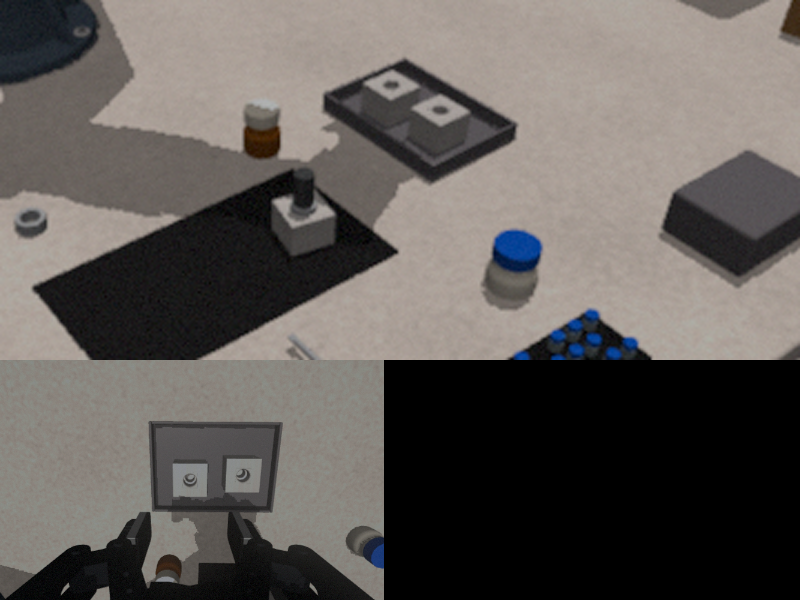

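The final picture shows the gauge standing in its block on the mat and both rejects upright in the tray. A quick numeric check of the tray fit before handing in.

Run:
```python
from h import *
w=grab('wrist');k=640/384
for p in((149,422),(282,422),(272,511),(156,511)):print('rim',ray(w,p[0]*k,(p[1]-360)*k,.022).round(3))
for p in((172,464),(207,464),(207,497),(173,497),(225,459),(261,457),(260,491),(227,493)):print('blk',ray(w,p[0]*k,(p[1]-360)*k,.0405).round(3))
```

```text
rim [0.383 0.362 0.022]
rim [0.559 0.37  0.022]
rim [0.564 0.243 0.022]
rim [0.392 0.235 0.022]
blk [0.416 0.31  0.04 ]
blk [0.462 0.312 0.04 ]
blk [0.465 0.267 0.04 ]
blk [0.418 0.265 0.04 ]
blk [0.485 0.32  0.04 ]
blk [0.531 0.324 0.04 ]
blk [0.536 0.278 0.04 ]
blk [0.491 0.274 0.04 ]
```

```bash
python3 -c "
from h import *
print(manip.job_done())"
```

```text
the job is handed in; nothing more can be done
None
```

The job is handed in at about 33 s on the robot clock: the gauge stands fully seated in the block at the tray end of the mat (y≈+0.075 m), and the other two blocks stand upright in the reject tray. I tried the gauge only in that block, picked first because the wrist images showed a narrow-sleeve ledge in the other two, and it went in to the collar with no force noticed.

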